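# Fit the flange's snap ring

## Task

Lift the protective cap off the flange hub held in the vise and set it upright in the empty steel tray. Then take the snap ring from the grey shelf, squeeze its two upright eyes together so that it spreads, lower it over the hub with the eyes on the side of the flange's black slot, straddling it, and let it contract into the groove under the hub's lip. Leave the gasket, the wrench head and the wing nut where they lie.

Things in the scene. Friction and masses are not known exactly. Their poses are not given: they have to be found in the camera images.
- hub_base (a point): Fixed: hub axis at the level of the top face of the flange, a level bright disc 114 mm across, about 125 mm above the bench, gripped in a dark bench vise. z up; -x points along the flange's black slot. On the flange stands the round hub: first a groove 41 mm across, 9 mm high, then a lip 48 mm across, 6 mm high (hub top 15 mm above this point). The vise shifts and turns between starts.
- slot_mark (a point): Fixed: middle of the single black radial slot (8 mm wide, hub to rim) in the flange's top face, 46 mm from the hub axis. The fitted ring's eyes belong evenly on either side of it.
- cap_knob (a point): Middle of the knob of the loose grey plastic cap (about 45 g) over the hub's lip. Knob: upright cylinder 24 mm across, 32 mm tall, 16 mm above and below this point. Below it a plate 56 mm across, 4 mm thick, and a skirt 7 mm deep around the lip, 1.5 mm play; the cap's underside is 27 mm below this point. Nothing holds it: lift straight up over 10 mm to clear the hub.
- tray: Fixed open steel tray on the bench, 120 x 120 mm, 28 mm high, walls and floor 4 mm; empty. Origin: centre of its underside, on the bench.
- eye_a (a point): One of the two upright eyes of the loose snap ring: a flat steel tab 12 mm long, 4 mm thick, from the ring's arms (5 mm above its underside) up to 42 mm above its underside, with a dark hole near its top. This point is the middle of the tab, 24 mm above the ring's underside. At rest the eyes are 47 mm apart (about 54 mm over all).
- eye_b (a point): The other eye, same shape, on the other half. The ring's ends cross, so squeezing the two eyes together from outside SPREADS the ring: close the fingers along the line eye_a - eye_b. It takes about 3.5 N to begin, 8 N at full spread, where a stop leaves the eyes 11 mm apart (15 mm over all), outer faces parallel. They meet midway, 2 to 3 mm farther from the ring's centre.
- ring_center (a point): Centre of the contracted snap ring, at mid-thickness. Ring: steel, 65 g, 42.6 mm inside, 53 mm outside, 5 mm thick; it starts lying on the shelf, eyes up. -x points to midway between the eyes. Point of eye_a's half: it moves 7 mm sideways as the ring spreads. Fully spread, the ring clears the lip by about 3 mm all round if the hub axis is on the line hinge - mid-eyes, 34 mm from the hinge.
- ring_gap (a point): Point of the snap ring (of eye_a's half), 46 mm from ring_center along its -x: when contracted, midway between the eyes, at the ring's mid-thickness.
- ring_hinge (a point): Hinge of the snap ring's two halves, 34 mm from ring_center on the side opposite the eyes, at mid-thickness (2.5 mm above the underside). Fully spread, it is 83 mm from midway between the eyes (level distance).
- snap_open (a joint): How far the snap ring is spread: angle between its halves, 0 = contracted (spring-loaded to this), 0.44 rad = fully spread at its stop. It can pass over the hub's lip from about 0.3 rad.
- shelf: Fixed grey steel shelf, 260 mm (x) by 280 mm (y), its top 60 mm above the bench. Origin: under its centre, on the bench. Along its far edge stand six hex bolts in a rack (top 46 mm above the shelf) in front of a back plate 30 mm high.
- gasket: Bystander: loose flat silvery gasket ring, 48 mm across, 4 mm thick, lying on the shelf. Origin: centre of its underside.
- wrench_head: Bystander: loose blue torque wrench head, about 51 mm long, 18 mm high, lying on the shelf. Origin: centre of the underside of its round part.
- wing_nut: Bystander: loose brass wing nut, about 43 mm wide, 21 mm high, standing on the shelf. Origin: centre of its underside.
Things that resemble listed ones, but are neither listed nor needed, are in the scene too. What is meant by the part that bears eye_a is not brown or purple, and is the larger of those in its own colour.

How it is judged:
By the outcome, as a careful person would: the job done as asked, in the order asked, and still so for the second after the job is handed in, with the robot touching nothing.
It also fails if it takes over 64 s, if anything falls off the work surface, if the arm or the gripper's body presses on something with over 40 N, if the wrist force passes 120 N, or if a joint passes its speed limit or range.

## Robot

A 6-joint arm with a two-finger parallel gripper is mounted at the origin on the work surface. World frame = base frame: x ahead of the robot, y to its left, z up, the work surface at z = 0. Lengths are in mm, angles in rad, forces in N, time in s.
With the tool pointing down it reaches from about 275 to 750 mm from the base axis. Payload 10.2 kg.
Tool frame: the origin (TCP) lies at the very end of the fingers, on their centre line; the grasp point (between the pads) lies 19 mm behind it (ctrl.grip_depth is the distance from the TCP to the grasp point, in mm); z points along the fingers, x is the direction in which the jaws open and shut, and the axes are right-handed (so a half turn about z gives the same grasp; the last joint's range is limited). The gripper opens to 85 mm and grips with 20 to 120 N. Pads are 22 mm wide; open, the fingers measure 114 mm over their backs; the gripper's body (76 mm by 85 mm) begins 54 mm behind the grasp point. The pads swing forward as they close: fully open they stand 13 mm farther back than shut.
Start: joints at [-0.223, 0.313, 1.498, -0, 1.331, -0.223], TCP at [525.006, -0.013, 231.294] pointing down, gripper open.
Joint ranges: [-2.94, 2.94], [-0.97, 2.17], [0.19, 2.56], [-1.23, 4.37], [0.02, 3.11], [-2.88, 2.88]. Speed limits (rad/s): [2.39, 2.39, 3.01, 3.14, 3.14, 3.14].

## Interface

Orientations are given as a unit quaternion [w, x, y, z].
In Python, from rig import ctrl gives the robot as it stands.
- The arm moves only by the tool play_rows, never from a script. Its argument "motion" is a list of rows, each a list of 2 entries, a list of its own where there are three numbers: the shift along the tool's x, y, z in mm, then the turn, a rotation vector about the tool's x, y, z in degrees. A call has 1 to 20 rows; each row shifts and turns the commanded pose from where the row before left it, along the tool's axes as they then stand; what a row does not reach is not made up. A row lasts 1/12 s, in which the tool goes at most 41.7 mm and 7.16 degrees, less where a joint would pass 70% of its speed; a pose out of reach is approached as far as the arm can. A call with a gripper value outside its range is refused whole. "fingers" is the finger opening in mm, from 0 to 85.4, set as the call begins (left out, the last holds). The fingers move at their own pace and stop on an object; "squeeze" is the grip in N (left out, the last holds). Time passes only in rows, so rows that do not move let the fingers close. It gives the time, the measured TCP pose, the force and the opening at its end, in the units of the state.
- ctrl.sense(): the state, without advancing time (a new reading comes with each control period).
- ctrl.capture(name): name is "scene" or "side" or "wrist"; returns the picture (384x512x3 uint8, red, green, blue); there is no depth.
- ctrl.get_calibration(name): a dict with "K" (3x3 intrinsics, pixels), "R" (3x3) and "t" (3): a world point X has camera coordinates R X + t; the wrist camera has in their place "tool_from_camera" (4x4, takes a point from camera to tool coordinates, whose origin is the TCP and whose axes are the tool frame's). Camera axes: x right, y down, z forward; pixel columns grow to the right and rows downward; lengths in mm; the calibration is good to about 2 mm. The wrist camera is an equidistant fisheye: a pixel r from the principal point sees the ray r / f radians off the axis. A picture is of the moment at which its call begins: read the wrist's pose just before it. get_calibration takes no time and is no camera call.
- ctrl.finish_job(): hands the job in, once; it reports no verdict.
Trained networks look in the newest picture that a camera, given by its name, has taken for a name from the list of things; names that differ only in an ending like _2 or _b are one class to them, and where a whole thing is asked for, a point or a joint stands for the part that bears it (a point fixed in the world has none). Each returns a list of dicts, best first, with "p" (0 to 1); they miss things now and then, are a little off and sometimes report something else, mostly with a low value. They report only what shows in the picture. A call takes as long as a camera call. They do not tell look-alikes from the thing itself.
- ctrl.spot_in(camera, name): "position" ([column, row] as shares, 0 to 1, of the picture: columns of its width, rows of its height, amid what is visible of it).
The state is a dict: "time_s": time; "joints": joint angles; "dq": joint speeds; "tau": joint torques, N m; "eef_pos": TCP position; "ee_rot": TCP orientation; "force": force on the tool from outside, world axes, zero at the start; "wrist_torque": the same for the moment, N m; "grip_width": opening from 0.0 (shut) to 1.0 (fully open).
Only numpy, scipy, OpenCV 4.12 (cv2) and the standard library are available. Lean on these libraries where they do the work, as an engineer would, in place of code of your own. Each camera call takes 0.05 s, during which the arm holds its last target. There are 200 camera calls.

## Working session

There is one attempt and no reset: what is moved stays moved. The work goes in short steps, Python scripts to look and compute and a tool call to move; the robot and the scene stay as the last step left them, time stands still between calls to the robot, and variables do not carry over. Pictures are saved under pics/ and viewed, about 8 in all and at most 12, crops included, and the job is handed in when it is done.

Besides the shell and the picture viewer there is one more tool, called after ">>>" in YAML: its name, and indented under it one key for each argument. play_rows: Moves the arm, as the interface text tells. Its arguments: {"type":"object","properties":{"motion":{"type":"array"},"fingers":{"type":"number"},"squeeze":{"type":"number"}},"required":["motion"]}

```bash
mkdir -p pics; ls
cat > h.py <<'E'
import numpy as np, cv2
from rig import ctrl
from scipy.spatial.transform import Rotation as Rn
def pose():
    s=ctrl.sense(); q=s["ee_rot"]; return np.array(s["eef_pos"]),Rn.from_quat([q[1],q[2],q[3],q[0]]).as_matrix()
def ray(cam,u,v,P=None):
    c=ctrl.get_calibration(cam);K=np.array(c["K"])
    x=(u-K[0,2])/K[0,0];y=(v-K[1,2])/K[1,1]
    if cam=="wrist":
        p,R=P;T=np.array(c["tool_from_camera"]);r=np.hypot(x,y)
        d=np.array([x/r*np.sin(r),y/r*np.sin(r),np.cos(r)]) if r>1e-9 else np.array([0,0,1.])
        return p+R@T[:3,3],R@T[:3,:3]@d
    R=np.array(c["R"]);t=np.array(c["t"]);return -R.T@t,R.T@np.array([x,y,1.])
def atz(cam,u,v,z,P=None):
    o,d=ray(cam,u,v,P);return o+d*(z-o[2])/d[2]
def tri(rays):
    A=0;b=0
    for o,d in rays:
        d=d/np.linalg.norm(d);M=np.eye(3)-np.outer(d,d);A=A+M;b=b+M@o
    X=np.linalg.solve(A,b);return X,[np.linalg.norm((np.eye(3)-np.outer(d,d)/(d@d))@(X-o)) for o,d in rays]
def proj(cam,X,P=None):
    c=ctrl.get_calibration(cam);K=np.array(c["K"]);X=np.asarray(X,float)
    if cam=="wrist":
        p,R=P;T=np.array(c["tool_from_camera"]);q=T[:3,:3].T@(R.T@(X-p)-T[:3,3])
        r=np.hypot(q[0],q[1]);th=np.arctan2(r,q[2]);x,y=q[:2]/r*th
    else:
        q=np.array(c["R"])@X+np.array(c["t"]);x,y=q[:2]/q[2]
    return np.array([K[0,0]*x+K[0,2],K[1,1]*y+K[1,2]])
def save(im,name,box=None,s=1):
    im=np.ascontiguousarray(im[:,:,::-1])
    if box: im=im[box[1]:box[3],box[0]:box[2]]
    cv2.imwrite("pics/"+name,cv2.resize(im,None,fx=s,fy=s,interpolation=cv2.INTER_CUBIC))
E
python3 - <<'E'
from h import *
a=ctrl.capture("scene");b=ctrl.capture("side");P=pose();c=ctrl.capture("wrist")
for n,i in(("scene",a),("side",b),("wrist",c)): np.save(n+".npy",i)
save(np.hstack([a,b]),"ab.png",None,.78);save(c,"w.png",None,1.5)
print(P, ctrl.sense()["time_s"], ctrl.grip_depth)
for n in ["cap_knob","tray","eye_a","slot_mark","hub_base","ring_center","ring_hinge","shelf"]:
    for cam in("scene","side","wrist"):
        print(n,cam,[(round(r["position"][0]*512),round(r["position"][1]*384),round(r["p"],2)) for r in ctrl.spot_in(cam,n)[:5]])
print(ctrl.sense()["time_s"])
E
```

```text
pics
(array([5.24782872e+02, 5.49795078e-02, 2.30802069e+02]), array([[ 9.99999425e-01, -6.11573918e-06, -1.07276483e-03],
       [-5.80301032e-06, -9.99999957e-01,  2.91519560e-04],
       [-1.07276657e-03, -2.91513167e-04, -9.99999382e-01]])) 0.15 18.700000000000003
cap_knob scene [(157, 150, 0.55)]
cap_knob side [(322, 142, 0.58)]
cap_knob wrist []
tray scene [(227, 203, 0.66)]
tray side []
tray wrist [(216, 181, 0.92)]
eye_a scene [(349, 218, 0.75), (418, 285, 0.71), (374, 335, 0.66), (414, 284, 0.63), (325, 257, 0.62)]
eye_a side [(129, 335, 0.74), (100, 274, 0.69), (250, 286, 0.66), (124, 333, 0.61), (242, 286, 0.58)]
eye_a wrist [(122, 4, 0.58)]
slot_mark scene [(160, 173, 0.82), (326, 255, 0.32)]
slot_mark side []
slot_mark wrist [(245, 297, 0.73)]
hub_base scene [(163, 174, 0.86)]
hub_base side [(320, 170, 0.64)]
hub_base wrist []
ring_center scene [(324, 253, 0.85), (374, 335, 0.78), (414, 280, 0.72), (335, 219, 0.7)]
ring_center side [(249, 287, 0.85), (100, 276, 0.78), (176, 242, 0.6), (128, 336, 0.6)]
ring_center wrist [(120, 8, 0.48)]
ring_hinge scene [(326, 254, 0.83), (416, 284, 0.75), (339, 218, 0.54), (364, 330, 0.49)]
ring_hinge side [(244, 284, 0.85), (129, 331, 0.7), (99, 275, 0.51), (181, 240, 0.49)]
ring_hinge wrist [(118, 7, 0.43)]
shelf scene [(296, 272, 0.57)]
shelf side [(175, 232, 0.89), (179, 240, 0.58)]
shelf wrist [(313, 34, 0.78), (370, 18, 0.27), (246, 294, 0.23)]
1.35
```

View pics/ab.png

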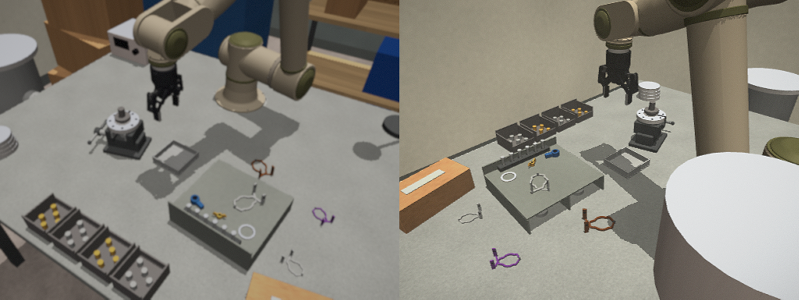

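View pics/w.png

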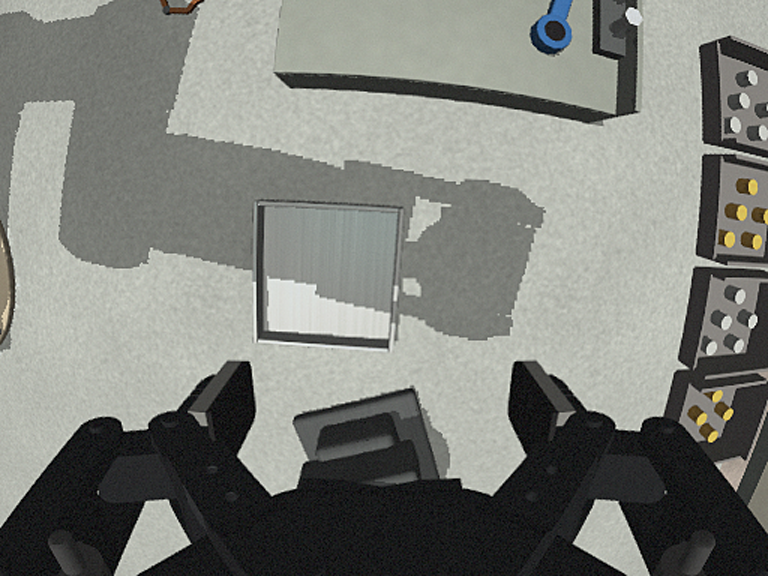

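Run:
```python
from h import *
np.set_printoptions(precision=1,suppress=True)
print("knob",tri([ray("scene",157,150),ray("side",322,142)]))
print("hub",atz("scene",163,174,125),atz("side",320,170,130))
print("ring eyes", tri([ray("scene",325,255),ray("side",248,286)]))
P=pose()
print("tray",[atz("wrist",u/1.5,v/1.5,28,P) for u,v in((258,201),(403,207),(391,349),(256,342))])
a=np.load("scene.npy");b=np.load("side.npy")
A=cv2.resize(a[210:290,270:380],None,fx=5,fy=5,interpolation=2);B=cv2.resize(b[205:265,145:215],None,fx=5,fy=5,interpolation=2)
A=np.vstack([A,np.zeros((0,A.shape[1],3),np.uint8)])
C=cv2.resize(a[115:215,110:200],None,fx=2.6,fy=2.6,interpolation=2);D=cv2.resize(b[95:195,275:375],None,fx=2.6,fy=2.6,interpolation=2)
H=600;cv=np.zeros((H,790,3),np.uint8);cv[:400-0,:550]=A[:400]
B=cv2.resize(b[212:262,150:204],None,fx=4.4,fy=4.4,interpolation=2)
cv[:220,552:552+B.shape[1]]=B[:220];E=D;cv[225:485,552:552+238]=E[:260,:238];cv[405:600,:234]=C[:195]
save(cv,"z.png")
```

```text
knob (array([ 519.1, -205.9,  139.2]), [np.float64(0.9774620724847879), np.float64(0.977462072484667)])
hub [ 575.4 -138.3  125. ] [432.9 -69.9 130. ]
ring eyes (array([420.3, 259.5, -72.9]), [np.float64(28.402243751825374), np.float64(28.402243751825544)])
tray [array([428.4,  49.4,  28. ]), array([543. ,  42.8,  28. ]), array([534.2, -74.7,  28. ]), array([418.8, -69.5,  28. ])]
```

View pics/z.png

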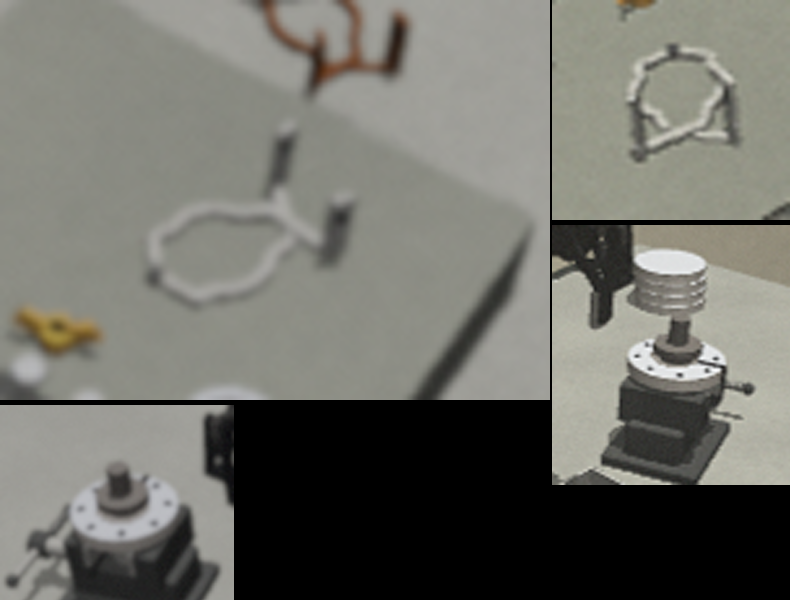

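Run:
```python
from h import *
np.set_printoptions(precision=1,suppress=True)
print("knob",tri([ray("scene",155.4,142.7),ray("side",324,135)]))
for cam,pts in(("scene",((327,242),(338,255),(300.6,265.4))),("side",((169.5,240.9),(190.9,237.5),(177.5,223.4)))):
    print(cam,[atz(cam,*p,z) for p,z in zip(pts,(84,84,62.5))])
print(tri([ray("scene",327,242),ray("side",190.9,237.5)]),tri([ray("scene",338,255),ray("side",169.5,240.9)]),tri([ray("scene",300.6,265.4),ray("side",177.5,223.4)]))
```

```text
knob (array([ 517. , -209.2,  161.6]), [np.float64(0.6474712665973995), np.float64(0.6474712665973585)])
scene [array([524. , 315.6,  84. ]), array([546.1, 353.8,  84. ]), array([602.5, 288.8,  62.5])]
side [array([538.7, 354.8,  84. ]), array([512.9, 314.9,  84. ]), array([601.1, 287.6,  62.5])]
(array([518.4, 312.6,  78.3]), [np.float64(1.439682680012983), np.float64(1.4396826800129705)]) (array([542.8, 352.6,  80.1]), [np.float64(0.27879820827707463), np.float64(0.278798208277039)]) (array([601.7, 287.9,  61.8]), [np.float64(0.6927917597168498), np.float64(0.6927917597169132)])
```

>>> play_rows:
  motion:
    - [[-1, 27, -2], [0, 0, 0]]
    - [[-1, 27, -2], [0, 0, 0]]
    - [[-1, 27, -2], [0, 0, 0]]
    - [[-1, 27, -2], [0, 0, 0]]
    - [[-1, 27, -2], [0, 0, 0]]
    - [[-1, 27, -2], [0, 0, 0]]
    - [[-1, 27, -2], [0, 0, 0]]
    - [[-1, 27, -2], [0, 0, 0]]
    - [[0, 27, -2], [0, 0, 0]]
    - [[0, 27, -2], [0, 0, 0]]
    - [[0, 0, 0], [0, 0, 0]]
    - [[0, 0, 0], [0, 0, 0]]

```text
time_s: 2.35
eef_pos: [516.7, -270.9, 250.9]
ee_rot: [-0.0, 1.0, -0.001, -0.0]
force: [-0.6, 0.3, 0.2]
grip_width: 0.998
```

Run:
```python
from h import *
np.set_printoptions(precision=2,suppress=True)
P=pose();c=ctrl.capture("wrist");print(P,ctrl.sense()["time_s"],ctrl.get_calibration("wrist"))
save(c,"w2.png",None,1.5);print(proj("wrist",(517,-209,161.6),P))
for n in["cap_knob","slot_mark","hub_base"]: print(n,[((r["position"][0]*512),(r["position"][1]*384),round(r["p"],2)) for r in ctrl.spot_in("wrist",n)[:5]])
```

```text
(array([ 516.73, -270.9 ,  250.88]), array([[ 1., -0., -0.],
       [-0., -1.,  0.],
       [-0., -0., -1.]])) 2.4 {'K': array([[297.32,   0.  , 254.08],
       [  0.  , 297.32, 197.08],
       [  0.  ,   0.  ,   1.  ]]), 'tool_from_camera': array([[   1.  ,   -0.  ,   -0.  ,    1.1 ],
       [   0.  ,    0.97,    0.26,  -65.86],
       [   0.  ,   -0.26,    0.97, -143.69],
       [   0.  ,    0.  ,    0.  ,    1.  ]])}
[253.   123.33]
cap_knob [(253.9008, 123.3024, 0.81)]
slot_mark [(275.9168, 149.184, 0.84)]
hub_base [(278.4768, 149.4144, 0.7)]
```

View pics/w2.png

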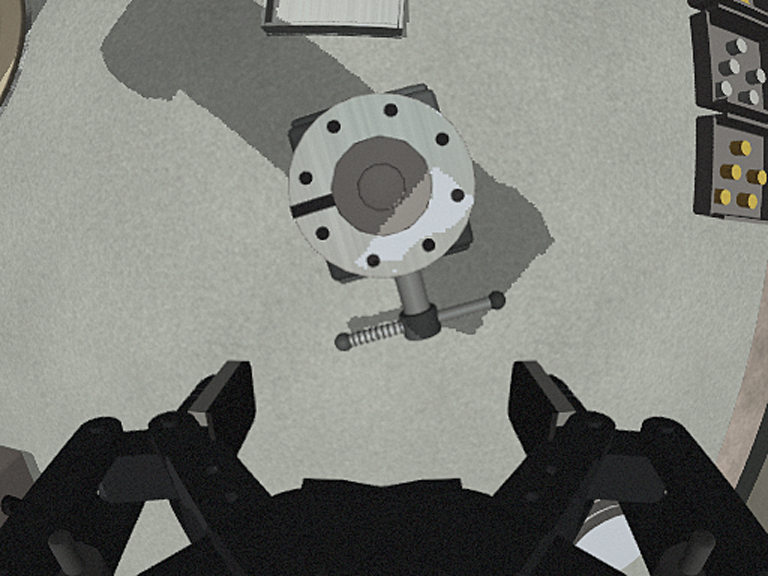

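Run:
```python
from h import *
np.set_printoptions(precision=1,suppress=True)
P=pose()
print(atz("wrist",253.9,123.3,161.6,P))
f=lambda u,v:atz("wrist",u/1.5,v/1.5,125,P)
l,r,t,b=f(289,185),f(474,182),f(385,93),f(381,277)
print(l,r,t,b); c=np.array([(l[0]+r[0])/2,(t[1]+b[1])/2]);print(c)
s=f(313,206);a=f(290,211);e=f(334,202);print(s,a,e); d=s[:2]-c; print(np.linalg.norm(d),np.degrees(np.arctan2(d[1],d[0])),np.degrees(np.arctan2(*(a-e)[1::-1])))
```

```text
[ 518.  -207.1  161.6]
[ 462.1 -206.8  125. ] [ 574.6 -204.9  125. ] [ 520.4 -151.4  125. ] [ 518.1 -264.5  125. ]
[ 518.3 -208. ]
[ 476.7 -220.1  125. ] [ 462.4 -222.9  125. ] [ 489.6 -217.9  125. ]
43.32098743839989 -163.7292912647713 -169.66998064181809
```

>>> play_rows:
  motion:
    - [[0, -12, 0], [0, 0, 0]]
    - [[0, -25, 0], [0, 0, 0]]
    - [[0, -25, 0], [0, 0, 0]]
    - [[0, 0, 20], [0, 0, 0]]
    - [[0, 0, 20], [0, 0, 0]]
    - [[0, 0, 20], [0, 0, 0]]
    - [[0, 0, 20], [0, 0, 0]]
    - [[0, 0, 14], [0, 0, 0]]
    - [[0, 0, 5], [0, 0, 0]]
    - [[0, 0, 0], [0, 0, 0]]
    - [[0, 0, 0], [0, 0, 0]]

```text
time_s: 3.47
eef_pos: [517.3, -207.5, 153.2]
ee_rot: [0.0, 1.0, 0.0, 0.0]
force: [1.0, 0.1, -0.2]
grip_width: 1.001
```

>>> play_rows:
  motion:
    - [[0, 0, 0], [0, 0, 0]]
    - [[0, 0, 0], [0, 0, 0]]
    - [[0, 0, 0], [0, 0, 0]]
    - [[0, 0, 0], [0, 0, 0]]
    - [[0, 0, 0], [0, 0, 0]]
    - [[0, 0, 0], [0, 0, 0]]
    - [[0, 0, 0], [0, 0, 0]]
    - [[0, 0, 0], [0, 0, 0]]
    - [[0, 0, 0], [0, 0, 0]]
  fingers: 15
  squeeze: 25

```text
time_s: 4.22
eef_pos: [517.1, -208.1, 152.6]
ee_rot: [0.0, 1.0, -0.0, 0.0]
force: [-0.6, 0.6, 4.1]
grip_width: 0.272
```

>>> play_rows:
  motion:
    - [[0, 0, -6], [0, 0, 0]]
    - [[0, 0, -14], [0, 0, 0]]
    - [[0, 0, -20], [0, 0, 0]]
    - [[-3, -10, 0], [0, 0, 0]]
    - [[-4, -22, 0], [0, 0, 0]]
    - [[-4, -22, 0], [0, 0, 0]]
    - [[-4, -22, 0], [0, 0, 0]]
    - [[-4, -22, 0], [0, 0, 0]]
    - [[-4, -22, 0], [0, 0, 0]]
    - [[-4, -22, 0], [0, 0, 0]]
    - [[-4, -22, 0], [0, 0, 0]]
    - [[-3, -22, 0], [0, 0, 0]]
    - [[-2, -10, 0], [0, 0, 0]]
    - [[0, 0, 15], [0, 0, 0]]
    - [[0, 0, 25], [0, 0, 0]]
    - [[0, 0, 25], [0, 0, 0]]
    - [[0, 0, 25], [0, 0, 0]]
    - [[0, 0, 20], [0, 0, 0]]
    - [[0, 0, 0], [0, 0, 0]]
    - [[0, 0, 0], [0, 0, 0]]

```text
time_s: 5.88
eef_pos: [480.7, -12.1, 82.1]
ee_rot: [-0.0, 1.0, -0.0, -0.001]
force: [0.2, 0.3, -0.5]
grip_width: 0.272
```

Run:
```python
from h import *
np.set_printoptions(precision=2,suppress=True)
P=pose();c=ctrl.capture("wrist");print(P[0],ctrl.sense()["time_s"],ctrl.sense()["grip_width"])
s=ctrl.capture("scene")
print(proj("wrist",(481,-12,28),P))
save(np.hstack([c,s]),"w3.png",None,.78)
```

```text
[480.66 -12.07  82.06] 5.9333 0.26653071127976974
[253.26 213.75]
```

View pics/w3.png

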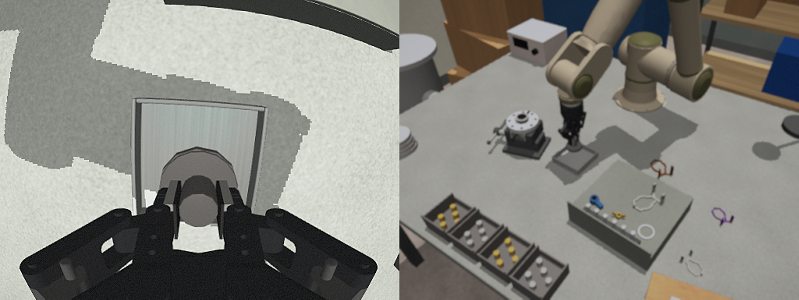

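>>> play_rows:
  motion:
    - [[0, 0, 15], [0, 0, 0]]
    - [[0, 0, 20], [0, 0, 0]]
    - [[0, 0, 15], [0, 0, 0]]
    - [[0, 0, 4], [0, 0, 0]]
    - [[0, 0, 2], [0, 0, 0]]
    - [[0, 0, 1], [0, 0, 0]]
    - [[0, 0, 0], [0, 0, 0]]
    - [[0, 0, 0], [0, 0, 0]]

```text
time_s: 6.65
eef_pos: [481.6, -12.1, 26.2]
ee_rot: [0.0, 1.0, -0.0, 0.001]
force: [0.0, 0.7, -0.8]
grip_width: 0.271
```

>>> play_rows:
  motion:
    - [[0, 0, 1], [0, 0, 0]]
    - [[0, 0, 0], [0, 0, 0]]
    - [[0, 0, 0], [0, 0, 0]]

```text
time_s: 6.9
eef_pos: [481.1, -12.0, 24.5]
ee_rot: [0.0, 1.0, 0.0, 0.0]
force: [-0.5, -0.1, -0.8]
grip_width: 0.272
```

>>> play_rows:
  motion:
    - [[0, 0, 1], [0, 0, 0]]
    - [[0, 0, 0], [0, 0, 0]]
    - [[0, 0, 0], [0, 0, 0]]

```text
time_s: 7.15
eef_pos: [481.2, -12.0, 23.6]
ee_rot: [0.0, 1.0, 0.0, 0.0]
force: [-1.4, 0.1, 3.8]
grip_width: 0.271
```

>>> play_rows:
  motion:
    - [[0, 0, 0], [0, 0, 0]]
    - [[0, 0, 0], [0, 0, 0]]
    - [[0, 0, 0], [0, 0, 0]]
    - [[0, 0, 0], [0, 0, 0]]
    - [[0, 0, 0], [0, 0, 0]]
    - [[0, 0, -5], [0, 0, 0]]
    - [[0, 0, -15], [0, 0, 0]]
    - [[0, 0, -25], [0, 0, 0]]
    - [[0, 0, -30], [0, 0, 0]]
    - [[0, 0, -30], [0, 0, 0]]
    - [[0, 0, -30], [0, 0, 0]]
    - [[0, 0, -30], [0, 0, 0]]
    - [[0, 0, -20], [0, 0, 0]]
    - [[0, 0, 0], [0, 0, 0]]
  fingers: 50

```text
time_s: 8.32
eef_pos: [482.5, -12.3, 212.8]
ee_rot: [0.001, 1.0, 0.0, 0.004]
force: [-0.5, -0.1, 0.3]
grip_width: 0.584
```

>>> play_rows:
  motion:
    - [[2, -15, 0], [0, 0, 0]]
    - [[4, -30, 0], [0, 0, 0]]
    - [[4, -30, 0], [0, 0, 0]]
    - [[4, -30, 0], [0, 0, 0]]
    - [[4, -30, 0], [0, 0, 0]]
    - [[4, -30, 0], [0, 0, 0]]
    - [[4, -30, 0], [0, 0, 0]]
    - [[4, -30, 0], [0, 0, 0]]
    - [[4, -30, 0], [0, 0, 0]]
    - [[4, -30, 0], [0, 0, 0]]
    - [[4, -30, 0], [0, 0, 0]]
    - [[5, -30, 0], [0, 0, 7]]
    - [[2, 0, 0], [0, 0, 7]]
    - [[0, 0, 0], [0, 0, 7]]
    - [[0, 0, 0], [0, 0, 7]]
    - [[0, 0, 0], [0, 0, 7]]
    - [[0, 0, 0], [0, 0, 7]]
    - [[0, 0, 0], [0, 0, 7]]
    - [[0, 0, 0], [0, 0, 7]]
    - [[0, 0, 0], [0, 0, 7]]
  fingers: 72

```text
time_s: 9.98
eef_pos: [529.7, 332.6, 207.6]
ee_rot: [0.0, 0.851, -0.525, -0.0]
force: [-0.1, 0.4, 0.4]
grip_width: 0.843
```

>>> play_rows:
  motion:
    - [[0, 0, 0], [0, 0, 7]]
    - [[0, 0, 0], [0, 0, 7]]
    - [[0, 0, 0], [0, 0, 7]]
    - [[0, 0, 0], [0, 0, 7]]
    - [[0, 0, 0], [0, 0, 7]]
    - [[0, 0, 0], [0, 0, 7]]
    - [[0, 0, 0], [0, 0, 7]]
    - [[0, 0, 0], [0, 0, 7]]
    - [[0, 0, 0], [0, 0, 3]]
    - [[0, 0, 0], [0, 0, 0]]
    - [[0, 0, 0], [0, 0, 0]]

```text
time_s: 10.9
eef_pos: [529.8, 332.6, 207.8]
ee_rot: [-0.0, -0.486, 0.874, 0.0]
force: [-0.6, 0.1, -0.7]
grip_width: 0.844
```

Run:
```python
from h import *
np.set_printoptions(precision=2,suppress=True)
P=pose();c=ctrl.capture("wrist");s=ctrl.sense();print(P[0],np.degrees(np.arctan2(P[1][1,0],P[1][0,0])),s["time_s"],s["joints"])
save(c,"w4.png",None,1.5)
for n in["eye_a","ring_hinge","ring_center","ring_gap"]: print(n,[((r["position"][0]*512),(r["position"][1]*384),round(r["p"],2)) for r in ctrl.spot_in("wrist",n)[:5]])
```

```text
[529.83 332.65 207.84] -121.8911387719036 10.95 [0.37 0.55 1.2  0.   1.39 2.5 ]
eye_a [(264.9088, 160.0896, 0.96), (110.1824, 170.496, 0.89), (187.1872, 301.40160000000003, 0.76), (264.704, 156.28799999999998, 0.72), (377.9072, 247.18080000000003, 0.65)]
ring_hinge [(244.992, 154.7904, 0.97), (107.4176, 170.4192, 0.83), (381.696, 246.912, 0.71), (189.3888, 301.0176, 0.57)]
ring_center [(241.3056, 157.2096, 0.79), (192.8192, 299.2128, 0.64), (377.4976, 247.7952, 0.57), (95.1808, 156.7104, 0.56)]
ring_gap [(241.8176, 159.59040000000002, 0.87), (382.6176, 244.608, 0.82), (103.9872, 174.7968, 0.63), (194.9184, 297.6, 0.48)]
```

View pics/w4.png

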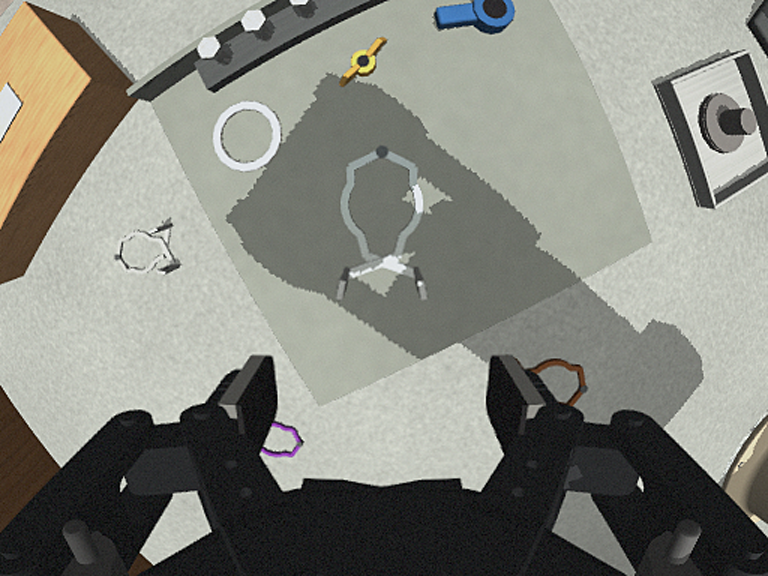

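Run:
```python
from h import *
np.set_printoptions(precision=1,suppress=True)
P=pose();g=lambda u,v,z:(P[1].T@(atz("wrist",u/1.5,v/1.5,z,P)-P[0]))
for n,(u,v,z) in dict(hinge=(381.5,152,65),Lt=(342,297,102),Lb=(350,271,66),Rt=(423,297,102),Rb=(415,269,66)).items(): print(n,g(u,v,z))
```

```text
hinge [  0.  -83.6 143.2]
Lt [-23.1   1.4 106.2]
Lb [-20.7  -6.4 142.2]
Rt [ 24.1   1.4 106.2]
Rb [ 22.   -7.7 142.2]
```

>>> play_rows:
  motion:
    - [[0.5, -3, 15], [0, 0, 0]]
    - [[0, 0, 25], [0, 0, 0]]
    - [[0, 0, 25], [0, 0, 0]]
    - [[0, 0, 25], [0, 0, 0]]
    - [[0, 0, 20], [0, 0, 0]]
    - [[0, 0, 15], [0, 0, 0]]
    - [[0, 0, 10], [0, 0, 0]]
    - [[0, 0, 3], [0, 0, 0]]
    - [[0, 0, 0], [0, 0, 0]]
    - [[0, 0, 0], [0, 0, 0]]

```text
time_s: 11.98
eef_pos: [532.8, 330.9, 71.3]
ee_rot: [0.001, -0.485, 0.875, -0.0]
force: [0.1, 0.3, -0.1]
grip_width: 0.84
```

>>> play_rows:
  motion:
    - [[0, 0, 0], [0, 0, 0]]
    - [[0, 0, 0], [0, 0, 0]]
    - [[0, 0, 0], [0, 0, 0]]
    - [[0, 0, 0], [0, 0, 0]]
    - [[0, 0, 0], [0, 0, 0]]
    - [[0, 0, 0], [0, 0, 0]]
    - [[0, 0, 0], [0, 0, 0]]
    - [[0, 0, 0], [0, 0, 0]]
    - [[0, 0, 0], [0, 0, 0]]
    - [[0, 0, 0], [0, 0, 0]]
    - [[0, 0, 0], [0, 0, 0]]
    - [[0, 0, 0], [0, 0, 0]]
  fingers: 5
  squeeze: 35

```text
time_s: 12.98
eef_pos: [532.7, 330.8, 72.6]
ee_rot: [0.001, -0.485, 0.875, -0.0]
force: [-5.5, -3.1, 11.5]
grip_width: 0.157
```

Run:
```python
from h import *
np.set_printoptions(precision=2,suppress=True)
P=pose();c=ctrl.capture("wrist");s=ctrl.sense();print(P[0],s["time_s"],s["force"],s["grip_width"]*85.4)
save(c,"w5.png",(100,40,412,384),2)
```

```text
[532.67 330.82  72.62] 13.0333 [-4.05 -2.36 11.96] 12.738941540929085
```

View pics/w5.png

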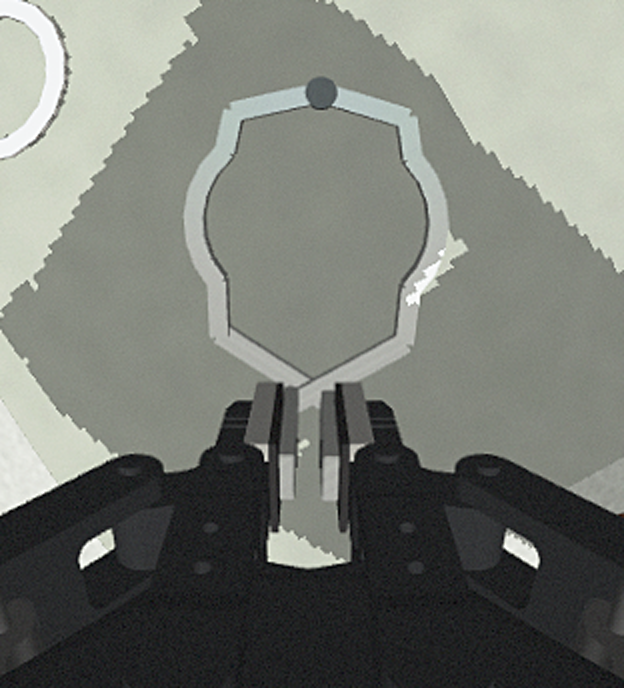

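>>> play_rows:
  motion:
    - [[0, 0, -3], [0, 0, 0]]
    - [[0, 0, -7], [0, 0, 0]]
    - [[0, 0, -15], [0, 0, 0]]
    - [[0, 0, -25], [0, 0, 0]]
    - [[0, 0, -25], [0, 0, 0]]
    - [[0, 0, -25], [0, 0, 0]]
    - [[0, 0, -25], [0, 0, 0]]
    - [[0, 0, -15], [0, 0, 0]]
    - [[0, 0, 0], [0, 0, 0]]

```text
time_s: 13.78
eef_pos: [533.4, 331.2, 214.5]
ee_rot: [0.003, -0.485, 0.875, -0.0]
force: [-0.3, 0.9, -0.9]
grip_width: 0.153
```

>>> play_rows:
  motion:
    - [[13, -5, 0], [0, 0, 0]]
    - [[27, -9, 0], [0, 0, 0]]
    - [[27, -9, 0], [0, 0, 0]]
    - [[27, -9, 0], [0, 0, 0]]
    - [[27, -9, 0], [0, 0, 0]]
    - [[27, -9, 0], [0, 0, 0]]
    - [[27, -9, 0], [0, 0, 0]]
    - [[27, -9, 0], [0, 0, 0]]
    - [[27, -9, 0], [0, 0, 0]]
    - [[27, -9, 0], [0, 0, 0]]
    - [[27, -9, 0], [0, 0, 0]]
    - [[27, -9, 0], [0, 0, 0]]
    - [[27, -9, 0], [0, 0, 0]]
    - [[27, -9, 0], [0, 0, 0]]
    - [[27, -9, 0], [0, 0, 0]]
    - [[27, -9, 0], [0, 0, 0]]
    - [[27, -9, 0], [0, 0, 0]]
    - [[27, -9, 0], [0, 0, 0]]
    - [[27, -9, 0], [0, 0, 0]]
    - [[27, -9, 0], [0, 0, 0]]

```text
time_s: 15.45
eef_pos: [401.9, -209.6, 209.5]
ee_rot: [-0.0, -0.485, 0.875, 0.001]
force: [0.4, -0.2, -0.4]
grip_width: 0.152
```

>>> play_rows:
  motion:
    - [[27, -14, 0], [0, 0, 0]]
    - [[0, 0, 0], [0, 0, -3]]
    - [[0, 0, 0], [0, 0, -6]]
    - [[0, 0, 0], [0, 0, -6]]
    - [[0, 0, 0], [0, 0, -6]]
    - [[0, 0, 0], [0, 0, -6]]
    - [[0, 0, 0], [0, 0, -6]]
    - [[0, 0, 0], [0, 0, -6]]
    - [[0, 0, 0], [0, 0, -6]]
    - [[0, 0, 0], [0, 0, -2]]
    - [[0, 0, 0], [0, 0, 0]]
    - [[0, 0, 0], [0, 0, 0]]

```text
time_s: 16.45
eef_pos: [400.1, -238.7, 209.7]
ee_rot: [-0.0, 0.793, -0.609, -0.001]
force: [0.1, 0.5, -0.8]
grip_width: 0.155
```

Run:
```python
from h import *
np.set_printoptions(precision=2,suppress=True)
P=pose();c=ctrl.capture("wrist");s=ctrl.sense();print(P[0],np.degrees(np.arctan2(P[1][1,0],P[1][0,0])),s["time_s"],s["force"],s["grip_width"]*85.4)
np.save("w6.npy",c);save(c,"w6.png",(80,0,480,300),2)
for n in["hub_base","slot_mark","ring_hinge"]: print(n,[((r["position"][0]*512),(r["position"][1]*384),round(r["p"],2)) for r in ctrl.spot_in("wrist",n)[:3]])
```

```text
[ 400.12 -238.71  209.67] -75.08320721908781 16.5 [ 0.7  -0.71 -0.59] 13.44661760794049
hub_base [(266.7008, 61.09439999999999, 0.92)]
slot_mark [(265.5232, 60.096000000000004, 0.94)]
ring_hinge [(212.5824, 178.2912, 0.67)]
```

View pics/w6.png

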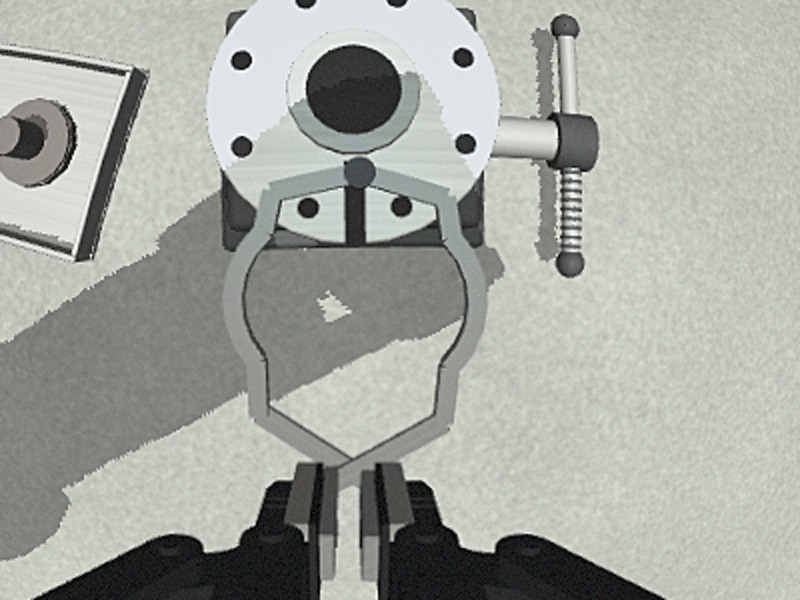

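Run:
```python
from h import *
np.set_printoptions(precision=1,suppress=True)
P=pose();rows=lambda u,v:(80+u/2,v/2)
def g(u,v,z): return P[1].T@(atz("wrist",*rows(u,v),z,P)-P[0])
zr=P[0][2]-9.5+2.5
for n,(u,v,z) in dict(hinge=(359.5,172,zr),cross=(353,458,zr),ringL=(224,300,zr),ringR=(487,300,zr),lipC=(354,90,140),boreL=(306,88,140),boreR=(402,88,140),boreT=(354,45,140),boreB=(354,134,140),flL=(207,103,125),flR=(500,103,125),slotT=(354,190,125),slotB=(355.5,243,125),slot2=(354,160,125)).items(): print(n,g(u,v,z))
W=lambda a:P[1]@a+P[0]
fl=W((g(207,103,125)+g(500,103,125))/2);print(fl)
h1=(306,145,464,145)
for a,b in(((242,146),(465,144)),((241,60),(463,58)),((308,207),(401,206))):
  A=g(*a,125);B=g(*b,125);print((A+B)/2,np.degrees(np.arctan2(*(B-A)[1::-1])))
```

```text
hinge [  3.4 -83.5   7. ]
cross [ 1.9 -8.2  7. ]
ringL [-31.4 -51.4   7. ]
ringR [ 36.5 -51.4   7. ]
lipC [   2.7 -120.9   70.1]
boreL [ -14.3 -121.8   70.1]
boreR [  19.8 -121.9   70.1]
boreT [   2.8 -138.5   70.1]
boreB [   2.7 -104.3   70.1]
flL [ -53.9 -121.6   85.1]
flR [  59.5 -121.8   85.1]
slotT [  2.8 -85.1  85.1]
slotB [  3.4 -64.6  85.1]
slot2 [  2.9 -96.7  85.1]
[ 518.6 -210.2  125. ]
[   2.7 -103.7   85.1] -0.6409419631928683
[   2.2 -139.1   85.1] -0.6747817490937613
[  3.  -78.8  85.1] -0.7142148937152706
```

>>> play_rows:
  motion:
    - [[0.4, -12, 0], [0, 0, 0]]
    - [[0.5, -20, 0], [0, 0, 0]]
    - [[0.5, -20, 0], [0, 0, 0]]
    - [[0.5, -20, 0], [0, 0, -2]]
    - [[0, 0, 10], [0, 0, 0]]
    - [[0, 0, 15], [0, 0, 0]]
    - [[0, 0, 12], [0, 0, 0]]
    - [[0, 0, 5], [0, 0, 0]]
    - [[0, 0, 0], [0, 0, 0]]
    - [[0, 0, 0], [0, 0, 0]]
    - [[0, 0, 0], [0, 0, 0]]

```text
time_s: 17.57
eef_pos: [470.7, -222.4, 169.0]
ee_rot: [0.0, 0.804, -0.595, 0.001]
force: [0.4, 0.0, -0.1]
grip_width: 0.149
```

Run:
```python
from h import *
np.set_printoptions(precision=2,suppress=True)
P=pose();c=ctrl.capture("wrist");d=ctrl.capture("side");s=ctrl.sense();print(P[0],np.degrees(np.arctan2(P[1][1,0],P[1][0,0])),s["time_s"],s["force"],s["grip_width"]*85.4)
np.save("w7.npy",c)
A=cv2.resize(c[20:290,130:380],None,fx=2.2,fy=2.2,interpolation=2);B=cv2.resize(d[110:220,280:360],None,fx=3,fy=3,interpolation=2)
cv=np.zeros((600,A.shape[1]+B.shape[1],3),np.uint8);cv[:A.shape[0],:A.shape[1]]=A;cv[:B.shape[0],A.shape[1]:]=B;save(cv,"w7.png")
```

```text
[ 470.67 -222.36  169.  ] -73.01712871924438 17.6667 [ 0.38 -0.61 -1.16] 12.920693411857231
```

View pics/w7.png

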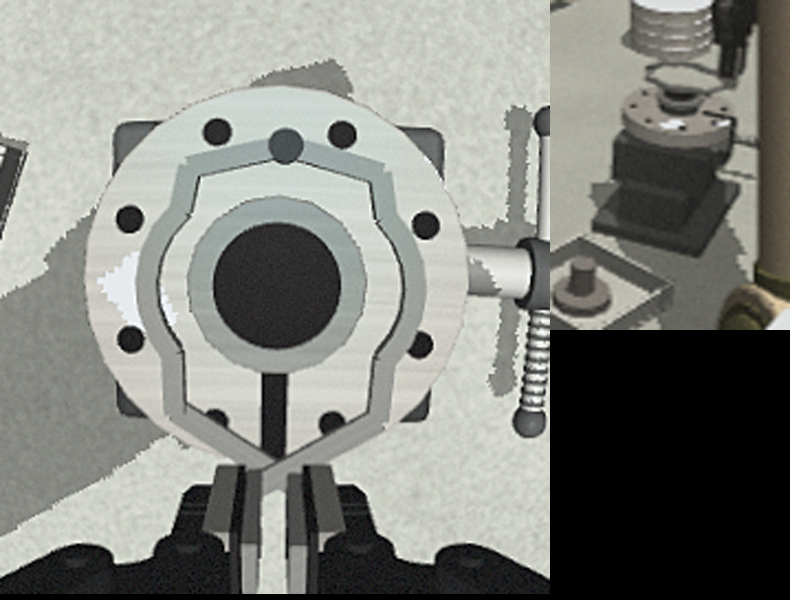

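Run:
```python
from h import *
np.set_printoptions(precision=1,suppress=True)
P=pose()
def g(u,v,z): return P[1].T@(atz("wrist",130+u/2.2,20+v/2.2,z,P)-P[0])
zr=P[0][2]-10+2.5
for n,(u,v,z) in dict(hinge=(286,146,zr),iL=(160,280,zr),iR=(403.5,280,zr),oL=(138,280,zr),oR=(427,280,zr),eL=(250,480,zr+5),kneeL=(184,402,zr),kneeR=(374,407,zr),shL=(187,160,zr),shR=(393,172,zr),boreL=(213,284,140),boreR=(341,284,140),boreT=(277,222,140),boreB=(277,349,140),lipL=(187,284,140),lipR=(366,284,140),flL=(85,278,125),flR=(469,278,125),slotT=(274,378,125),slotB=(273,440,125)).items(): print(n,g(u,v,z))
for a,b in(((130,219),(426,226)),((131,340),(420,345)),((217,132),(342,135))):
  A=g(*a,125);B=g(*b,125);print((A+B)/2,np.degrees(np.arctan2(*(B-A)[1::-1])))
```

```text
hinge [  3.6 -83.4   7.6]
iL [-25.7 -52.6   7.5]
iR [ 31.2 -52.6   7.6]
oL [-31.  -52.7   7.5]
oR [ 36.9 -52.8   7.6]
eL [-5.  -4.7  2.5]
kneeL [-20.9 -23.    7.5]
kneeR [ 25.2 -21.6   7.5]
shL [-19.  -80.4   7.5]
shR [ 28.3 -77.9   7.6]
boreL [-15.3 -49.2  29. ]
boreR [ 18.7 -49.2  29.1]
boreT [  1.7 -65.6  29.1]
boreB [  1.7 -31.5  29. ]
lipL [-22.2 -49.3  29. ]
lipR [ 25.4 -49.3  29.1]
flL [-54.8 -50.3  44. ]
flR [ 58.6 -50.2  44.1]
slotT [  0.9 -19.7  44. ]
slotB [ 0.6 -0.2 44. ]
[  2.2 -66.1  44.1] 1.3346419655125077
[  1.4 -30.6  44. ] 1.055626274836424
[  2.5 -91.2  44.1] 1.303522267880025
```

>>> play_rows:
  motion:
    - [[-1, 0.4, 4], [0, 0, 0]]
    - [[0, 0, 5], [0, 0, 0]]
    - [[0, 0, 4], [0, 0, 0]]
    - [[0, 0, 3], [0, 0, 0]]
    - [[0, 0, 2], [0, 0, 0]]
    - [[0, 0, 2], [0, 0, 0]]
    - [[0, 0, 0], [0, 0, 0]]
    - [[0, 0, 0], [0, 0, 0]]

```text
time_s: 18.33
eef_pos: [469.7, -221.3, 148.3]
ee_rot: [-0.0, 0.804, -0.595, -0.0]
force: [0.9, -0.5, 0.4]
grip_width: 0.154
```

Run:
```python
from h import *
np.set_printoptions(precision=2,suppress=True)
P=pose();c=ctrl.capture("wrist");d=ctrl.capture("side");s=ctrl.sense();print(P[0],s["time_s"],s["force"],s["grip_width"]*85.4)
np.save("w8.npy",c)
A=cv2.resize(c[20:290,130:380],None,fx=2.2,fy=2.2,interpolation=2);B=cv2.resize(d[110:220,280:360],None,fx=3,fy=3,interpolation=2)
cv=np.zeros((600,A.shape[1]+B.shape[1],3),np.uint8);cv[:A.shape[0],:A.shape[1]]=A;cv[:B.shape[0],A.shape[1]:]=B;save(cv,"w8.png")
```

```text
[ 469.73 -221.29  148.26] 18.4333 [-0.16  1.17 -0.53] 13.1085934165014
```

View pics/w8.png

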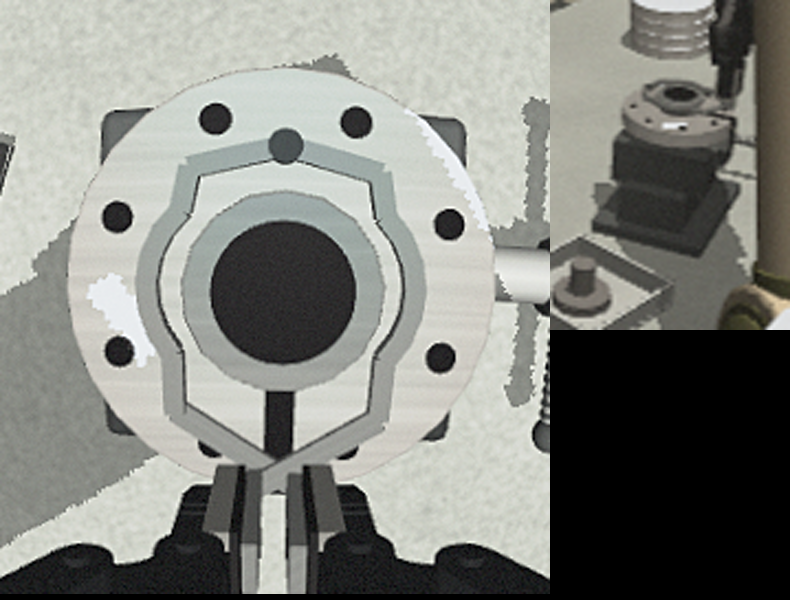

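>>> play_rows:
  motion:
    - [[0, 0, 3], [0, 0, 0]]
    - [[0, 0, 3], [0, 0, 0]]
    - [[0, 0, 2], [0, 0, 0]]
    - [[0, 0, 1], [0, 0, 0]]
    - [[0, 0, 0], [0, 0, 0]]
    - [[0, 0, 0], [0, 0, 0]]

```text
time_s: 18.93
eef_pos: [469.7, -221.3, 139.3]
ee_rot: [0.0, 0.804, -0.595, -0.0]
force: [0.3, -0.3, -0.6]
grip_width: 0.153
```

Run:
```python
from h import *
np.set_printoptions(precision=1,suppress=True)
P=pose()
def g(u,v,z): return P[1].T@(atz("wrist",130+u/2.2,20+v/2.2,z,(P[0]+[0,0,9],P[1]))-P[0])
zr=P[0][2]+9-7.5
for n,(u,v,z) in dict(hinge=(286,146,zr),iL=(160,280,zr),iR=(403.5,280,zr),lipL=(182,290,140),lipR=(385.5,290,140),slotT=(280,400,125),slotB=(279,445,125),flL=(68,280,125),flR=(494,280,125)).items(): print(n,g(u,v,z))
```

```text
hinge [  3.6 -83.4  -1.5]
iL [-25.7 -52.6  -1.5]
iR [ 31.2 -52.6  -1.5]
lipL [-20.7 -50.   -0.7]
lipR [ 27.1 -50.1  -0.7]
slotT [  2.5 -18.9  14.3]
slotB [ 2.2 -6.2 14.3]
flL [-53.4 -51.8  14.3]
flR [ 59.2 -51.8  14.3]
```

>>> play_rows:
  motion:
    - [[0.4, 0, 1], [0, 0, 0]]
    - [[0, 0, 0], [0, 0, 0]]
    - [[0, 0, 0], [0, 0, 0]]

```text
time_s: 19.18
eef_pos: [469.8, -221.7, 138.3]
ee_rot: [-0.0, 0.804, -0.595, 0.0]
force: [-0.0, -0.1, -1.3]
grip_width: 0.15
```

>>> play_rows:
  motion:
    - [[0, 0, 1], [0, 0, 0]]
    - [[0, 0, 0], [0, 0, 0]]
    - [[0, 0, 0], [0, 0, 0]]

```text
time_s: 19.43
eef_pos: [470.0, -221.8, 137.6]
ee_rot: [0.0, 0.804, -0.595, 0.0]
force: [-1.3, -0.3, 3.0]
grip_width: 0.153
```

>>> play_rows:
  motion:
    - [[0, 0, 0.3], [0, 0, 0]]
    - [[0, 0, 0.3], [0, 0, 0]]
    - [[0, 0, 0], [0, 0, 0]]
  fingers: 26
  squeeze: 20

```text
time_s: 19.68
eef_pos: [469.9, -221.4, 136.9]
ee_rot: [-0.0, 0.804, -0.595, -0.0]
force: [-1.3, 2.6, 5.7]
grip_width: 0.304
```

>>> play_rows:
  motion:
    - [[0, 0, 0.8], [0, 0, 0]]
    - [[0, 0, 0.5], [0, 0, 0]]
    - [[0, 0, 0], [0, 0, 0]]
  fingers: 38

```text
time_s: 19.93
eef_pos: [469.8, -221.5, 135.4]
ee_rot: [-0.0, 0.804, -0.595, -0.0]
force: [-0.4, 2.4, 3.7]
grip_width: 0.445
```

>>> play_rows:
  motion:
    - [[0, 0, 1], [0, 0, 0]]
    - [[0, 0, 1], [0, 0, 0]]
    - [[0, 0, 0], [0, 0, 0]]
  fingers: 50

```text
time_s: 20.18
eef_pos: [469.9, -221.8, 133.2]
ee_rot: [0.0, 0.804, -0.595, 0.0]
force: [0.6, 0.2, 0.9]
grip_width: 0.586
```

>>> play_rows:
  motion:
    - [[0, 0, 0], [0, 0, 0]]
    - [[0, 0, 0], [0, 0, 0]]
    - [[0, 0, 0], [0, 0, 0]]
    - [[0, 0, 0], [0, 0, 0]]
    - [[0, 0, 0], [0, 0, 0]]
  fingers: 72

```text
time_s: 20.6
eef_pos: [469.8, -221.7, 133.3]
ee_rot: [0.0, 0.804, -0.595, -0.0]
force: [-0.3, -0.6, 0.4]
grip_width: 0.842
```

>>> play_rows:
  motion:
    - [[0, 0, -5], [0, 0, 0]]
    - [[0, 0, -10], [0, 0, 0]]
    - [[0, 0, -20], [0, 0, 0]]
    - [[0, 0, -25], [0, 0, 0]]
    - [[0, 0, -25], [0, 0, 0]]
    - [[0, 0, -10], [0, 0, 0]]
    - [[0, 20, 0], [0, 0, 0]]
    - [[0, 20, 0], [0, 0, 0]]
    - [[0, 0, 0], [0, 0, 0]]
    - [[0, 0, 0], [0, 0, 0]]

```text
time_s: 21.43
eef_pos: [431.3, -233.6, 228.7]
ee_rot: [-0.0, 0.803, -0.595, 0.0]
force: [-0.1, 0.8, -0.4]
grip_width: 0.838
```

Run:
```python
from h import *
np.set_printoptions(precision=2,suppress=True)
P=pose();c=ctrl.capture("wrist");d=ctrl.capture("side");s=ctrl.sense();print(P[0],s["time_s"],s["force"],s["grip_width"]*85.4)
np.save("w9.npy",c)
A=cv2.resize(c[10:240,130:380],None,fx=2.2,fy=2.2,interpolation=2);B=cv2.resize(d[110:220,280:360],None,fx=3,fy=3,interpolation=2)
cv=np.zeros((600,A.shape[1]+B.shape[1],3),np.uint8);cv[:A.shape[0],:A.shape[1]]=A;cv[:B.shape[0],A.shape[1]:]=B;save(cv,"w9.png")
```

```text
[ 431.25 -233.57  228.7 ] 21.5333 [0.36 0.18 0.34] 71.7120136852614
```

View pics/w9.png

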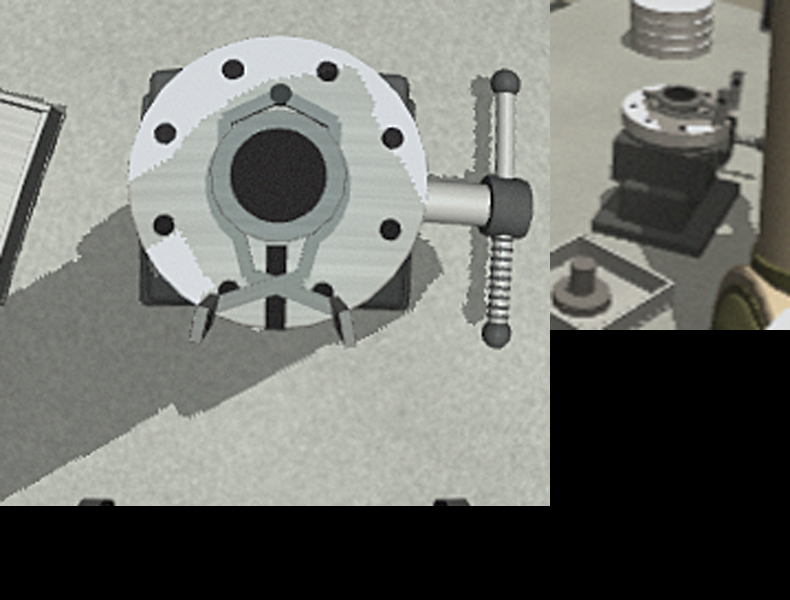

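```bash
python3 -c "
from rig import ctrl
print(ctrl.finish_job(), ctrl.sense()['time_s'])"
```

```text
the job is handed in; nothing more can be done
the job is handed in; nothing more can be done
```

The job is handed in at about 21.5 s on the robot's clock: the cap is in the tray and the snap ring sits in the groove under the hub's lip.

- **Cap:** I gripped it by the knob, lifted it straight off the hub and set it in the tray. I released it once the wrist force showed contact with the tray floor. Later pictures show it standing upright there.
- **Snap ring:** I took the silver ring from the shelf, squeezed its eyes to the stop, lowered it over the hub until it touched the flange, and opened the fingers in steps.
- **Last checks:** In the final picture the ring is contracted and the lip covers its inner edge. The eyes straddle the slot, about 1 mm off even. The gripper was clear of everything, and the finger opening and wrist force read as expected for that.
- **Forces:** The largest wrist force I saw was about 12 N, when the fingers closed on the ring and pressed it against the shelf.
- **Not checked:** I took no final picture of the shelf. I moved nothing near the gasket, wrench head or wing nut, and they showed no change in the views I had.

No check failed or disagreed.

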